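# Put the swab box, stapler and bottle back on their own stands

## Task

The swab box, the stapler and the brown bottle have ended up on one another's stands. Put each back upright on the middle of the stand that has its shape: the box on the square stand and square with it, the stapler on the oblong stand and lengthwise along it, the bottle on the round stand. Use any free spot of the worktop on the way, never tip the three over, and leave the two vials, the swab sachets and the pen where they are.

Things in the scene. Friction and masses are not known exactly. Their poses are not given: they have to be found in the camera images.
- swab_box: upright white cardboard box of swabs with a blue band, 55 (x) x 60 (y) x 90 mm tall, rigid and closed, 60 to 130 g. Origin: centre of its underside; z up. Starts upright on the round stand.
- stapler: desk stapler, blue upper arm and black base, closed and rigid, 30 (x) x 126 (y, the long way) x 46 mm tall, 20 mm wide over its upper arm (28 to 46 mm above its underside), where it is best gripped, near its middle; 110 to 230 g. Origin: centre of its underside; z up. Starts upright on the square stand, which it overhangs at both ends.
- bottle: closed brown glass bottle with a white screw cap and a paper label, round, 48 mm across the body, 95 mm tall over the cap; its straight body reaches up to about 54 mm; 110 to 230 g. Origin: centre of its underside; z up. Starts upright on the oblong stand.
- square_stand: square stand, 84 x 84 mm, edges along its x and y; the place of the swab box. The stapler lies on it at the start. The stands are 10 mm thick plates of bare aluminium with a black rubber top, fixed to the worktop. Origin: centre of the underside, on the worktop; z up; flat top at z = 10 mm.
- oblong_stand: oblong stand, 54 (x) x 146 mm (y, the long way); the place of the stapler. The bottle stands on it at the start. The stands are 10 mm thick plates of bare aluminium with a black rubber top, fixed to the worktop. Origin: centre of the underside, on the worktop; z up; flat top at z = 10 mm.
- round_stand: round stand, 90 mm across; the place of the bottle. The swab box stands on it at the start. The stands are 10 mm thick plates of bare aluminium with a black rubber top, fixed to the worktop. Origin: centre of the underside, on the worktop; z up; flat top at z = 10 mm.
- vial_left: small glass vial with a crimped cap, 22 mm across, 47 mm tall, standing loose on the worktop left of the middle; to be left alone. Origin: centre of its underside, z up.
- vial_right: a second vial of the same size, 22 mm across, 47 mm tall, standing loose on the worktop right of the middle; to be left alone. Origin: centre of its underside, z up.
- swab_stack: flat banded stack of swab sachets, 50 x 50 x 9 mm, lying loose near the robot to its left; to be left alone. Origin: centre of its underside, z up.
- marker_pen: white and blue marker pen, 17 x 135 (y) x 16 mm, lying loose near the robot, straight ahead of it; to be left alone. Origin: centre of its underside, z up.
There are look-alikes about, which are no part of the job. Leave any turquoise look-alike of the oblong_stand alone. Leave any white look-alike of the stapler alone.

How it is judged:
By the outcome, as a careful person would: the job done as asked, in the order asked, and still so for the second after the job is handed in, with the robot touching nothing.
It also fails if it takes over 106 s, if anything falls off the work surface, if the arm or the gripper's body presses on something with over 40 N, if the wrist force passes 120 N, or if a joint passes its speed limit or range.

## Robot

A 6-joint arm with a two-finger parallel gripper is mounted at the origin on a cart in front of the work surface, level with it; the furniture and walls round the work are solid. World frame = base frame: x ahead of the robot, y to its left, z up, the work surface at z = 0. Lengths are in mm, angles in rad, forces in N, time in s.
With the tool pointing down it reaches from about 350 to 975 mm from the base axis. Payload 7.1 kg.
Tool frame: the origin (TCP) lies at the very end of the fingers, on their centre line; the grasp point (between the pads) lies 19 mm behind it; z points along the fingers, y is the line along which they close (so a half turn about z gives the same grasp; the last joint's range is limited). The gripper opens to 88 mm and grips with 3 to 60 N. Pads are 20 mm wide; open, the fingers measure 115 mm over their backs; the gripper's body (75 mm by 178 mm) begins 61 mm behind the grasp point.
Start: joints at [1.146, 0.423, 1.63, -0, 1.089, -0.019], TCP at [246.689, 574.238, 222.675] pointing down, gripper open.
Joint ranges: [-3, 3], [-0.9, 2.11], [0.09, 2.58], [-1.31, 4.45], [0.11, 2.69], [-2.54, 2.54]. Speed limits (rad/s): [2.39, 2.39, 3.01, 3.14, 3.14, 3.14].

## Interface

Orientations are given as a rotation vector (axis times angle).
In Python, from workcell import * gives the robot as it stands.
- The arm moves only by the tool step_arm, never from a script. Its argument "deltas" is a list of rows, each a list of 3 entries, a list of its own where there are three numbers: the shift along the tool's x, y, z in units of 300 mm (1.0 is 300 mm), then the turn, a rotation vector about the tool's x, y, z in units of 1.5 rad (1.0 is 1.5 rad), then the gripper command: -1 is shut, 1 is fully open, values between are in proportion. In form: [[[dx, dy, dz], [rx, ry, rz], gripper], ...]. A call has 1 to 20 rows; each row is the pose to reach, as a shift and turn from the pose commanded when the call began, along the tool's axes at that moment; what a row does not reach only later rows make up. A row lasts 1/12 s, in which the tool goes at most 41.7 mm and 7.16 degrees, less where a joint would pass 70% of its speed; a pose out of reach is approached as far as the arm can. A call with a number of a shift or a turn outside -1 to 1 is refused whole. A call with a gripper value outside its range is refused whole. The fingers move at their own pace and stop on an object; the grip force is fixed at half the most. Time passes only in rows, so rows that repeat a pose let the fingers close. It gives the time, the measured TCP pose, the force, the opening and the grip force at its end, in the units of the state.
- get_obs(): the state, without advancing time (a new reading comes with each control period).
- get_image(name): name is "scene" or "top" or "wrist"; returns a dict with "pixels" (400x640x3 uint8, red, green, blue), "fx", "fy", "cx", "cy" (pixels), "T" (4x4, takes a point from camera to world coordinates). Camera axes: x right, y down, z forward; pixel columns grow to the right and rows downward; lengths in mm; the calibration is good to about 2 mm. A picture is of the moment at which its call begins. There is no depth.
- close_job(): hands the job in; it is judged then, once.
The state is a dict: "t": time; "qpos": joint angles; "qvel": joint speeds; "joint_torque": joint torques, N m; "ee_pos": TCP position; "orientation": TCP orientation; "ft_force": force on the tool from outside, world axes, zero at the start; "moment": the same for the moment, N m; "width": finger opening in mm; "grasp_force": force on a finger pad.
Only numpy, scipy, OpenCV 4.12 (cv2) and the standard library are available. Lean on these libraries where they do the work, as an engineer would, in place of code of your own. Each camera call takes 0.05 s, during which the arm holds its last target. There are 200 camera calls.

## Working session

There is one attempt and no reset: what is moved stays moved. The work goes in short steps, Python scripts to look and compute and a tool call to move; the robot and the scene stay as the last step left them, time stands still between calls to the robot, and variables do not carry over. Pictures are saved under pics/ and viewed, at most 14 in all, crops included, and the job is handed in when it is done.

Besides the shell and the picture viewer there is one more tool, called after "Emit:" as name(argument=value, ...) on one line, values as JSON. step_arm: Moves the arm, as the interface text tells. Its arguments: {"type":"object","properties":{"deltas":{"type":"array","items":{"type":"array"}}},"required":["deltas"]}

```bash
mkdir -p pics; ls; python3 - <<'E'
from workcell import *
import cv2,numpy as np
for n in ["scene","top"]:
    i=get_image(n); cv2.imwrite(f"pics/{n}0.png",i["pixels"][:,:,::-1]); print(n,i["fx"],i["cx"],i["cy"],np.round(i["T"],3).tolist())
o=get_obs();print(o)
E
```

```text
pics
scene 503.7857697709254 318.6198509391851 204.70230735545962 [[-0.491, -0.431, 0.757, -289.72], [-0.871, 0.224, -0.437, 537.406], [0.018, -0.874, -0.486, 592.878], [0.0, 0.0, 0.0, 1.0]]
top 518.4536807701033 322.2255759913743 199.93296784905897 [[-0.01, -0.994, 0.111, 387.683], [-1.0, 0.01, 0.003, 83.017], [-0.004, -0.111, -0.994, 1254.31], [0.0, 0.0, 0.0, 1.0]]
{'t': 0.1, 'qpos': array([ 1.14601517e+00,  4.23731639e-01,  1.63061344e+00, -9.28184063e-06,
        1.08858771e+00, -1.89838379e-02]), 'qvel': array([-0.00106118,  0.00071752, -0.00067563,  0.00067894,  0.00032   ,
       -0.0003909 ]), 'joint_torque': array([ 2.38939137e-04, -5.45620000e+01, -2.74326128e+01,  6.44618087e-02,
        1.88225292e-02, -3.01712298e-06]), 'ee_pos': array([246.48308794, 573.80017668, 221.9999501 ]), 'orientation': array([-6.32995779e-01, -3.07686756e+00,  2.05612249e-03]), 'ft_force': array([-0.1300969 ,  0.60189187,  0.25968936]), 'moment': array([ 0.00891132, -0.01292828,  0.00275522]), 'grasp_force': 0.0, 'width': 87.49313724573118}
```

View pics/scene0.png

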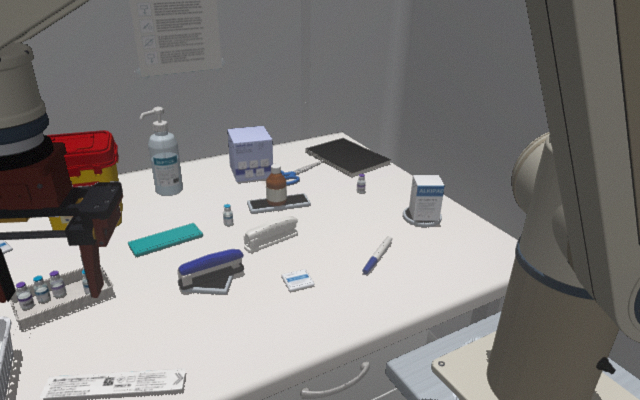

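View pics/top0.png

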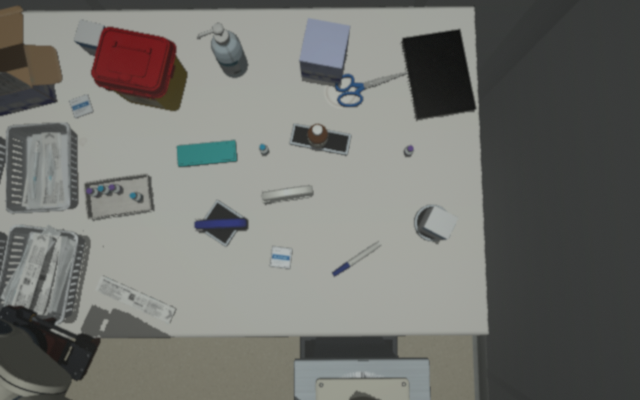

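The scene and top pictures agree. All pixels below are in the top view.
- **Stapler:** the blue one at (222,224) sits on the dark square stand. The white one at (288,193) is the look-alike.
- **Oblong stand:** the black and aluminium one under the bottle at (320,138). The turquoise one at (207,153) is the look-alike.
- **Bottle:** (317,133). The soap dispenser at (228,48) is not it.
- **Swab box:** (436,223) on the round stand. The lilac box at (325,48) is not it.
- **Leave alone:** vials at (264,149) and (409,150), sachets at (281,257), pen at (357,259).

I'll check these in a close crop.

```bash
cat > h.py <<'E'
import cv2,numpy as np
from workcell import *
from scipy.spatial.transform import Rotation as R
def back(i,u,v,z):
    d=np.array([(u-i["cx"])/i["fx"],(v-i["cy"])/i["fy"],1.]);T=i["T"];d=T[:3,:3]@d;c=T[:3,3]
    return c+d*(z-c[2])/d[2]
def crop(i,name,x0,y0,x1,y1,s):
    p=cv2.resize(i["pixels"][y0:y1,x0:x1,::-1],None,fx=s,fy=s,interpolation=cv2.INTER_CUBIC)
    p=cv2.convertScaleAbs(p,alpha=1.3)
    cv2.imwrite(f"pics/{name}.png",p)
def goto(p,yaw):
    "delta in tool units to reach world TCP p, tool down, finger (tool y) axis at world angle yaw mod pi"
    o=get_obs();M=R.from_rotvec(o["orientation"])
    best=None
    for k in (-1,0,1,2):
        a=yaw+k*np.pi; y=np.array([np.cos(a),np.sin(a),0]);z=np.array([0,0,-1.])
        G=R.from_matrix(np.array([np.cross(y,z),y,z]).T); r=(M.inv()*G).as_rotvec()
        if best is None or np.linalg.norm(r)<np.linalg.norm(best): best=r
    print("shift",np.round(M.inv().apply(np.array(p)-o["ee_pos"])/300,4),"turn",np.round(best/1.5,4),"q",np.round(o["qpos"],3),"t",o["t"])
E
python3 - <<'E'
from h import *
i=get_image("top"); crop(i,"top1",190,110,460,280,2.9)
for n,u,v,z in [("stapler",222,224,40),("sq",222,223,10),("bottle",317,130,95),("obl",320,139,10),("box",437,222,90),("round",433,223,10),("vl",264,149,40),("vr",409,150,40),("sach",281,257,9),("pen",357,259,10),("white",288,193,40),("turq",207,153,10)]:
    print(n,np.round(back(i,u,v,z)))
E
```

```text
stapler [469. 322.  40.]
sq [474. 328.  10.]
bottle [679.  97.  95.]
obl [677.  90.  10.]
box [ 466. -171.   90.]
round [ 469. -179.   10.]
vl [647. 224.  40.]
vr [ 641. -121.   40.]
sach [391. 186.   9.]
pen [385.   5.  10.]
white [541. 167.  40.]
turq [645. 367.  10.]
```

View pics/top1.png

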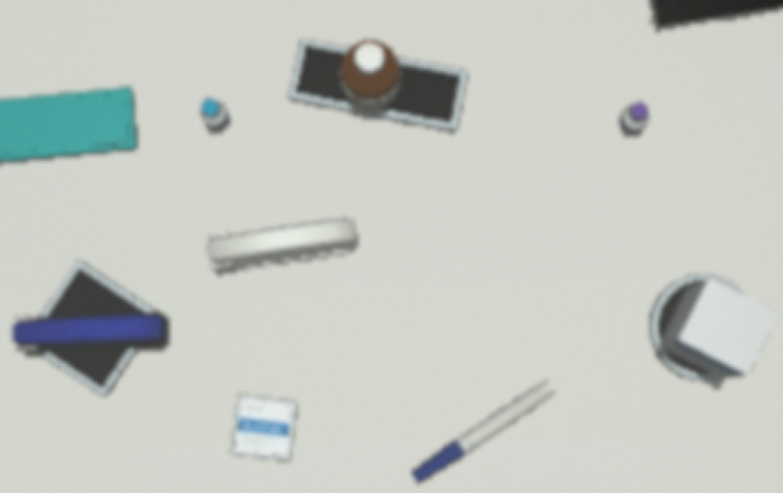

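The crop confirms the choices. In it the blue stapler is at (90,330), lying across the dark square stand. The bottle at (370,60) stands on the black oblong stand, and the box at (725,325) on the round one. I'll move above the stapler and look from near.

```bash
python3 - <<'E'
from h import *
i=get_image("top")
a=back(i,190+15/2.9,110+335/2.9,40);b=back(i,190+165/2.9,110+328/2.9,40);print(a,b,np.degrees(np.arctan2(*(b-a)[[1,0]])))
goto([440,322,280],0)
E
```

```text
[466.45285071 385.0582779   40.        ] [470.90400373 263.67986131  40.        ] -87.89980741422984
shift [-0.9239 -0.5172 -0.1922] turn [-6.000e-04  4.000e-04  7.767e-01] q [ 1.146  0.424  1.63  -0.     1.089 -0.019] t 0.2
```

Emit:
step_arm(deltas=[[[-0.92,-0.52,-0.19],[0,0,0.777],1],[[-0.92,-0.52,-0.19],[0,0,0.777],1],[[-0.92,-0.52,-0.19],[0,0,0.777],1],[[-0.92,-0.52,-0.19],[0,0,0.777],1],[[-0.92,-0.52,-0.19],[0,0,0.777],1],[[-0.92,-0.52,-0.19],[0,0,0.777],1],[[-0.92,-0.52,-0.19],[0,0,0.777],1],[[-0.92,-0.52,-0.19],[0,0,0.777],1],[[-0.92,-0.52,-0.19],[0,0,0.777],1],[[-0.92,-0.52,-0.19],[0,0,0.777],1],[[-0.92,-0.52,-0.19],[0,0,0.777],1],[[-0.92,-0.52,-0.19],[0,0,0.777],1],[[-0.92,-0.52,-0.19],[0,0,0.777],1]])

```text
t: 1.28
ee_pos: [438.4, 322.1, 279.5]
orientation: [-2.22, -2.223, 0.001]
ft_force: [0.4, 0.7, -0.1]
width: 87.5
grasp_force: 0.0
```

```bash
python3 - <<'E'
from h import *
i=get_image("wrist"); crop(i,"w1",0,0,640,400,1); print(i["fx"],i["cx"],i["cy"],np.round(i["T"],3).tolist()); np.save("w1.npy",i,allow_pickle=True)
goto([440,322,280],0)
E
```

```text
327.15965100624254 318.0761286230622 200.00261564788133 [[1.0, 0.001, -0.001, 438.594], [0.001, -0.969, -0.248, 389.527], [-0.002, 0.248, -0.969, 441.47], [0.0, 0.0, 0.0, 1.0]]
shift [-0.0007  0.0054 -0.0016] turn [-0.0002  0.0001  0.001 ] q [0.612 0.24  1.755 0.    1.147 0.611] t 1.3333
```

View pics/w1.png

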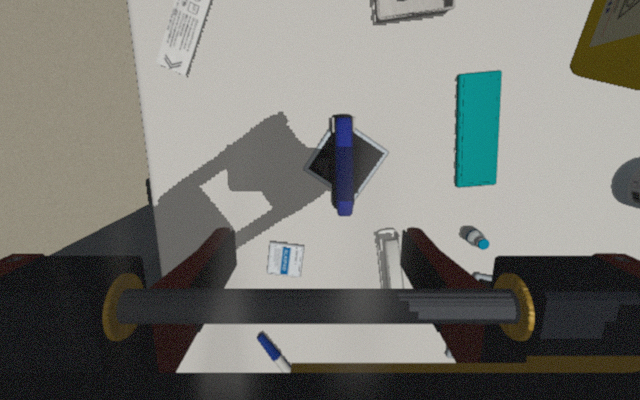

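The wrist view shows the blue stapler from (343,115) to (346,214). Its stand has corners at (388,151) and (303,166), and the sachets are at (285,260). I'll measure by segmentation.

```bash
cat >> h.py <<'E'
def mask(i,f):
    h=cv2.cvtColor(i["pixels"],cv2.COLOR_RGB2HSV).astype(int);return f(h[...,0],h[...,1],h[...,2]).astype(np.uint8)
def rect(i,m,z,box):
    "min-area rect (world xy, plane z) of mask pixels in box x0,y0,x1,y1: centre, sides, long-axis angle deg"
    x0,y0,x1,y1=box;k=np.zeros_like(m);k[y0:y1,x0:x1]=m[y0:y1,x0:x1]
    n,l,s,_=cv2.connectedComponentsWithStats(k);j=1+np.argmax(s[1:,4]);v,u=np.nonzero(l==j)
    P=np.array([back(i,a,b,z)[:2] for a,b in zip(u,v)],np.float32)
    q=cv2.boxPoints(cv2.minAreaRect(P));e=[q[1]-q[0],q[2]-q[1]];L=max(e,key=np.linalg.norm)
    c=q.mean(0);print("c",np.round(c,1),"sides",[round(float(np.linalg.norm(x)),1) for x in e],"long deg",round(np.degrees(np.arctan2(L[1],L[0]))%180,1),"mean",P.mean(0).round(1));return c
E
python3 - <<'E'
from h import *
i=np.load("w1.npy",allow_pickle=True).item()
blue=mask(i,lambda h,s,v:(h>108)&(h<135)&(s>100)&(v>30)); print("stapler");rect(i,blue,52,(300,90,380,230))
# stand: corners by hand of the aluminium outline top
for u,v in [(388,152),(303,166),(356,201),(340,124)]: print(np.round(back(i,u,v,10),1))
crop(i,"w1c",270,90,420,230,4)
E
```

```text
stapler
c [468.4 330.3] sides [117.0, 20.3] long deg 90.8 mean [467.9 335.9]
[529.7 344.2  10. ]
[418.  325.6  10. ]
[489.7 277.8  10. ]
[466.1 379.9  10. ]
```

View pics/w1c.png

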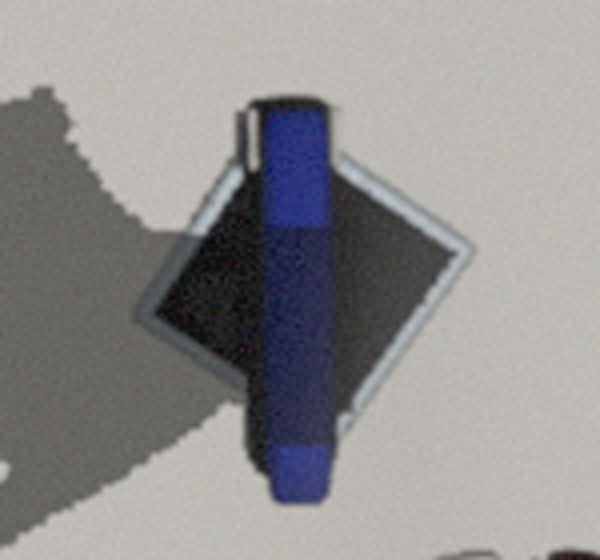

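```bash
python3 - <<'E'
from h import *
goto([468.3,329.5,40],np.radians(0.8))
E
```

```text
shift [0.0243 0.1    0.7983] turn [-0.0002  0.0001 -0.0083] q [0.612 0.24  1.755 0.    1.147 0.611] t 1.3333
```

Emit:
step_arm(deltas=[[[0.024,0.1,0.12],[0,0,-0.008],1],[[0.024,0.1,0.25],[0,0,-0.008],1],[[0.024,0.1,0.38],[0,0,-0.008],1],[[0.024,0.1,0.5],[0,0,-0.008],1],[[0.024,0.1,0.6],[0,0,-0.008],1],[[0.024,0.1,0.7],[0,0,-0.008],1],[[0.024,0.1,0.76],[0,0,-0.008],1],[[0.024,0.1,0.796],[0,0,-0.008],1],[[0.024,0.1,0.797],[0,0,-0.008],1],[[0.024,0.1,0.797],[0,0,-0.008],1],[[0.024,0.1,0.797],[0,0,-0.008],-1],[[0.024,0.1,0.797],[0,0,-0.008],-1],[[0.024,0.1,0.797],[0,0,-0.008],-1],[[0.024,0.1,0.797],[0,0,-0.008],-1],[[0.024,0.1,0.797],[0,0,-0.008],-1],[[0.024,0.1,0.797],[0,0,-0.008],-1],[[0.024,0.1,0.797],[0,0,-0.008],-1],[[0.024,0.1,0.797],[0,0,-0.008],-1]])

```text
t: 2.83
ee_pos: [468.7, 329.1, 40.6]
orientation: [-2.209, -2.234, -0.0]
ft_force: [1.0, -0.2, -0.3]
width: 38.0
grasp_force: 0.0
```

```bash
python3 - <<'E'
from h import *
goto([540,20,120],np.radians(0))
E
```

```text
shift [-1.0331  0.2259 -0.2646] turn [ 0.     -0.      0.0076] q [0.591 0.612 1.839 0.    0.691 0.58 ] t 2.8333
```

Emit:
step_arm(deltas=[[[0,0,0],[0,0,0],-1],[[0,0,0],[0,0,0],-1],[[0,0,0],[0,0,0],-1],[[0,0,0],[0,0,0],-1],[[0,0,0],[0,0,0],-1],[[0,0,0],[0,0,0],-1]])

```text
t: 3.33
ee_pos: [468.8, 329.2, 40.6]
orientation: [2.209, 2.234, 0.0]
ft_force: [0.8, 0.4, -1.1]
width: 20.9
grasp_force: 29.9
```

Emit:
step_arm(deltas=[[[0,0,-0.06],[0,0,0],-1],[[0,0,-0.15],[0,0,0],-1],[[-0.04,0,-0.24],[0,0,0],-1],[[-0.14,0.03,-0.25],[0,0,0],-1],[[-0.26,0.06,-0.25],[0,0,0],-1],[[-0.38,0.09,-0.25],[0,0,0],-1],[[-0.5,0.12,-0.25],[0,0,0],-1],[[-0.62,0.15,-0.25],[0,0,0],-1],[[-0.74,0.17,-0.25],[0,0,0],-1],[[-0.86,0.17,-0.25],[0,0,0],-1],[[-0.96,0.17,-0.25],[0,0,0],-1],[[-1,0.17,-0.22],[0,0,0],-1],[[-1,0.17,-0.13],[0,0,0],-1],[[-1,0.17,-0.05],[0,0,0],-1],[[-1,0.17,0.0],[0,0,0],-1],[[-1,0.17,0.025],[0,0,0],-1],[[-1,0.17,0.03],[0,0,0],-1],[[-1,0.17,0.03],[0,0,0],-1],[[-1,0.17,0.03],[0,0,0],-1]])

```text
t: 4.92
ee_pos: [523.4, 30.1, 32.0]
orientation: [2.208, 2.234, 0.001]
ft_force: [0.6, 0.1, -1.1]
width: 20.5
grasp_force: 29.9
```

Emit:
step_arm(deltas=[[[0,0,0.003],[0,0,0],-1],[[0,0,0.004],[0,0,0],-1],[[0,0,0.004],[0,0,0],1],[[0,0,0.004],[0,0,0],1],[[0,0,0.004],[0,0,0],1],[[0,0,0.004],[0,0,0],1],[[0,0,-0.08],[0,0,0],1],[[0,0,-0.2],[0,0,0],1],[[0,0,-0.33],[0,0,0],1],[[0,0,-0.46],[0,0,0],1],[[0,0,-0.59],[0,0,0],1],[[-0.13,-0.05,-0.7],[0,0,0],1],[[-0.25,-0.1,-0.8],[0,0,0],1],[[-0.38,-0.15,-0.83],[0,0,0],1],[[-0.5,-0.19,-0.83],[0,0,0],1],[[-0.63,-0.19,-0.83],[0,0,0],1],[[-0.67,-0.19,-0.83],[0,0,0],1],[[-0.67,-0.19,-0.83],[0,0,0],1]])

```text
t: 6.42
ee_pos: [468.2, -175.7, 281.3]
orientation: [2.211, 2.228, -0.0]
ft_force: [0.2, 1.1, 0.4]
width: 87.8
grasp_force: 0.0
```

```bash
python3 - <<'E'
from h import *
i=get_image("wrist"); np.save("w2.npy",i,allow_pickle=True);crop(i,"w2",0,0,640,400,1)
i=get_image("top"); np.save("t2.npy",i,allow_pickle=True);p=i["pixels"]
goto([468,-175,280],0)
crop(i,"t2c",190,110,460,280,2.9)
E
```

```text
shift [-0.0084 -0.0003  0.0019] turn [-0.0001 -0.0002  0.006 ] q [-0.377  0.167  1.846  0.     1.129 -0.386] t 6.5167
```

View pics/w2.png

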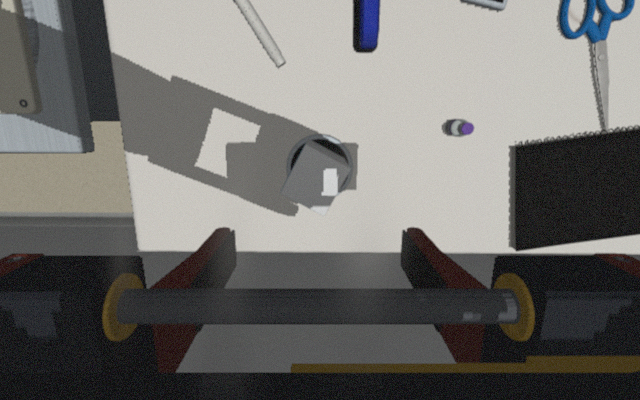

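View pics/t2c.png

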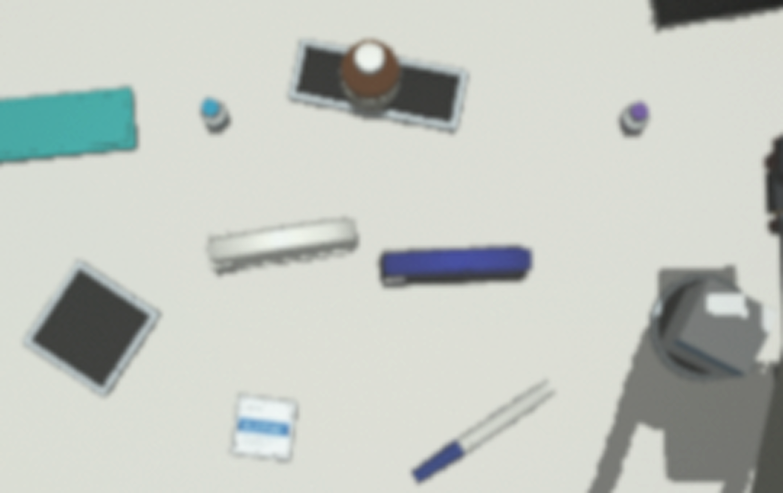

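The wrist view shows the box at (320,180) on the round stand, partly in shadow. The top crop shows the stapler parked upright at (455,265) and the square stand clear at (92,328). One joint close-up of the box next.

```bash
python3 - <<'E'
from h import *
a=cv2.imread("pics/top0.png")[195:250,405:465]; a=cv2.resize(a,None,fx=6.5,fy=6.5,interpolation=cv2.INTER_CUBIC); a=np.clip((a.astype(float)-40)*1.25,0,255)
b=np.load("w2.npy",allow_pickle=True).item()["pixels"][125:220,275:365,::-1]; b=cv2.resize(b,None,fx=4.4,fy=4.4,interpolation=cv2.INTER_CUBIC)
H=max(a.shape[0],b.shape[0]);o=np.zeros((H,a.shape[1]+b.shape[1],3),np.uint8);o[:a.shape[0],:a.shape[1]]=a;o[:b.shape[0],a.shape[1]:]=b;cv2.imwrite("pics/c3.png",o);print(a.shape,b.shape)
i=np.load("t2.npy",allow_pickle=True).item()
dark=mask(i,lambda h,s,v:v<130)
print("square");rect(i,dark,10,(195,195,250,255))
print("oblong");rect(i,dark,10,(285,118,356,158))
w=mask(i,lambda h,s,v:v)
blue=mask(i,lambda h,s,v:(h>108)&(h<135)&(s>100));print("stap");rect(i,blue,42,(310,185,390,215))
E
```

```text
(358, 390, 3) (418, 396, 3)
square
c [473.2 328.7] sides [73.5, 79.9] long deg 56.2 mean [474.5 330.9]
oblong
c [680.8  90.3] sides [63.6, 136.9] long deg 85.5 mean [677.7  90.8]
stap
c [524.   28.1] sides [16.6, 113.0] long deg 89.4 mean [523.5  27.1]
```

View pics/c3.png

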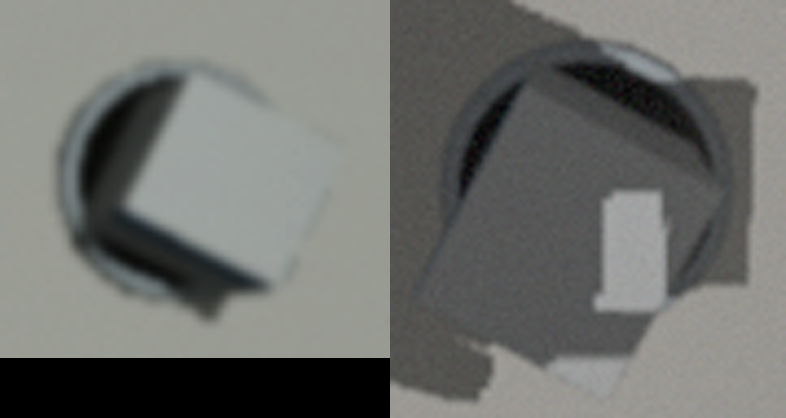

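The close-up shows the box's top face. In the left panel its corners are (190,72), (342,150), (275,292) and (125,210). In the right panel they are (528,78), (722,190), (610,395) and (420,295). The ring of the round stand shows around it.

```bash
python3 - <<'E'
from h import *
t=np.load("t2.npy",allow_pickle=True).item();w=np.load("w2.npy",allow_pickle=True).item()
def f(i,P,s,o,z):
    return np.array([back(i,u/s+o[0]-.5+.5/s,v/s+o[1]-.5+.5/s,z)[:2] for u,v in P])
for n,i,P,s,o in [("top",t,[(190,72),(342,150),(275,292),(125,210)],6.5,(405,195)),("wr",w,[(138,78),(332,190),(220,395),(30,295)],4.4,(275,125))]:
    q=f(i,P,s,o,100);e=np.roll(q,-1,0)-q
    print(n,q.mean(0).round(1),np.linalg.norm(e,axis=1).round(1),(np.degrees(np.arctan2(e[:,1],e[:,0]))%90).round(1))
print("round top",f(t,[(180,178)],6.5,(405,195),10),"wrist",f(w,[(195,184)],4.4,(275,125),10))
# square stand corners top crop (2.9x) 
q=f(t,[(80,262),(160,315),(105,396),(24,342)],2.9,(190,110),10);e=np.roll(q,-1,0)-q
print("sq",q.mean(0),np.linalg.norm(e,axis=1),np.degrees(np.arctan2(e[:,1],e[:,0]))%90)
q=f(t,[(300,39),(468,70),(457,131),(290,100)],2.9,(190,110),10);e=np.roll(q,-1,0)-q
print("ob",q.mean(0),np.linalg.norm(e,axis=1),np.degrees(np.arctan2(e[:,1],e[:,0]))%90)
q=f(w,[(138,78),(332,190),(220,395),(30,295)],4.4,(275,125),100);print(q)
E
```

```text
top [ 464.1 -176.6] [58.1 54.3 57.8 52.9] [61.8 62.9 60.4 63.2]
wr [ 465.4 -174. ] [53.4 57.9 53.1 58.9] [60.6 63.  61.7 63.2]
round top [[ 471.23181494 -177.27314749]] wrist [[ 469.33274206 -173.45699029]]
sq [473.88422985 329.29814004] [80.69288871 80.29733771 81.38758245 80.40923864] [56.14755762 55.96020705 56.22262576 55.46549623]
ob [677.38837924  89.87151802] [144.63685175  53.21833012 143.14552164  53.2405772 ] [78.70495245 79.0784626  78.70160359 80.68361843]
[[ 455.37198085 -134.85917551]
 [ 501.88668434 -161.09179464]
 [ 475.61831394 -212.67970348]
 [ 428.84858533 -187.46549445]]
```

```bash
python3 - <<'E'
from h import *
goto([465,-175,48],np.radians(-28))
E
```

```text
shift [-0.0086 -0.0102  0.7752] turn [-1.000e-04 -2.000e-04  3.318e-01] q [-0.377  0.167  1.846  0.     1.129 -0.386] t 6.5167
```

Emit:
step_arm(deltas=[[[-0.009,-0.01,0.1],[0,0,0.08],1],[[-0.009,-0.01,0.2],[0,0,0.16],1],[[-0.009,-0.01,0.3],[0,0,0.24],1],[[-0.009,-0.01,0.38],[0,0,0.332],1],[[-0.009,-0.01,0.4],[0,0,0.332],1],[[-0.009,-0.01,0.48],[0,0,0.332],1],[[-0.009,-0.01,0.56],[0,0,0.332],1],[[-0.009,-0.01,0.64],[0,0,0.332],1],[[-0.009,-0.01,0.72],[0,0,0.332],1],[[-0.009,-0.01,0.775],[0,0,0.332],1],[[-0.009,-0.01,0.775],[0,0,0.332],1],[[-0.009,-0.01,0.775],[0,0,0.332],-1],[[-0.009,-0.01,0.775],[0,0,0.332],-1],[[-0.009,-0.01,0.775],[0,0,0.332],-1],[[-0.009,-0.01,0.775],[0,0,0.332],-1],[[-0.009,-0.01,0.775],[0,0,0.332],-1],[[-0.009,-0.01,0.775],[0,0,0.332],-1],[[-0.009,-0.01,0.775],[0,0,0.332],-1],[[-0.009,-0.01,0.775],[0,0,0.332],-1]])

```text
t: 8.1
ee_pos: [466.0, -174.8, 48.9]
orientation: [2.69, 1.621, 0.001]
ft_force: [-1.0, 1.8, 8.0]
width: 55.0
grasp_force: 30.0
```

```bash
python3 - <<'E'
from h import *
o=get_obs();print(o["ee_pos"],o["width"],o["grasp_force"])
goto([465,-175,150],np.radians(-28));goto([474,80,150],np.radians(-34));goto([473.7,329.2,150],np.radians(-34))
E
```

```text
[ 465.96632715 -174.80485085   48.93802077] 54.95532455324746 30.00000089406967
shift [-0.002  -0.0022 -0.3369] turn [ 0.0008 -0.0001  0.0015] q [-0.383  0.524  2.005  0.     0.611  0.103] t 8.1
shift [ 0.7634 -0.373  -0.3371] turn [ 0.0007 -0.0002  0.0713] q [-0.383  0.524  2.005  0.     0.611  0.103] t 8.1
shift [ 1.4972 -0.7623 -0.3374] turn [ 0.0007 -0.0002  0.0713] q [-0.383  0.524  2.005  0.     0.611  0.103] t 8.1
```

Emit:
step_arm(deltas=[[[0,0,-0.06],[0,0,0],-1],[[0,0,-0.15],[0,0,0],-1],[[0,0,-0.25],[0,0,0],-1],[[0.04,-0.02,-0.32],[0,0,0.02],-1],[[0.13,-0.06,-0.337],[0,0,0.07],-1],[[0.24,-0.115,-0.337],[0,0,0.071],-1],[[0.35,-0.17,-0.337],[0,0,0.071],-1],[[0.46,-0.22,-0.337],[0,0,0.071],-1],[[0.57,-0.275,-0.337],[0,0,0.071],-1],[[0.68,-0.33,-0.337],[0,0,0.071],-1],[[0.763,-0.373,-0.337],[0,0,0.071],-1]])

```text
t: 9.02
ee_pos: [473.3, 82.3, 149.4]
orientation: [-2.773, -1.476, -0.001]
ft_force: [0.6, 0.5, -0.1]
width: 54.9
grasp_force: 30.0
```

```bash
python3 - <<'E'
from h import *
goto([473.7,329.2,130],np.radians(-34));goto([473.7,329.2,49.5],np.radians(-34))
E
```

```text
shift [ 0.6834 -0.4583  0.0651] turn [ 0.0001 -0.0003  0.0007] q [0.147 0.322 1.999 0.    0.82  0.739] t 9.0167
shift [ 0.6833 -0.4583  0.3334] turn [ 0.0001 -0.0003  0.0007] q [0.147 0.322 1.999 0.    0.82  0.739] t 9.0167
```

Emit:
step_arm(deltas=[[[0.1,-0.07,0],[0,0,0],-1],[[0.21,-0.14,0],[0,0,0],-1],[[0.32,-0.21,0],[0,0,0],-1],[[0.43,-0.29,0],[0,0,0],-1],[[0.54,-0.36,0.03],[0,0,0],-1],[[0.63,-0.42,0.1],[0,0,0],-1],[[0.683,-0.458,0.17],[0,0,0],-1],[[0.683,-0.458,0.24],[0,0,0],-1],[[0.683,-0.458,0.24],[0,0,0],-1],[[0.683,-0.458,0.24],[0,0,0],-1]])

```text
t: 9.85
ee_pos: [473.0, 326.1, 76.3]
orientation: [2.773, 1.476, -0.005]
ft_force: [0.1, -0.2, -0.5]
width: 54.7
grasp_force: 30.0
```

```bash
python3 - <<'E'
from h import *
goto([473.7,329.2,49.5],np.radians(-34))
E
```

```text
shift [ 0.0101 -0.0038  0.0893] turn [-0.0008  0.0021  0.0006] q [ 0.583  0.556  1.825 -0.     0.764  1.175] t 9.85
```

Emit:
step_arm(deltas=[[[0.008,-0.003,0.04],[0,0,0],-1],[[0.008,-0.003,0.07],[0,0,0],-1],[[0.008,-0.003,0.082],[0,0,0],-1],[[0.008,-0.003,0.085],[0,0,0],-1],[[0.008,-0.003,0.085],[0,0,0],-1]])

```text
t: 10.27
ee_pos: [474.8, 328.8, 51.6]
orientation: [2.774, 1.475, -0.001]
ft_force: [-0.1, 0.4, -2.1]
width: 54.5
grasp_force: 30.0
```

```bash
python3 - <<'E'
from h import *
goto([473.7,329.2,49],np.radians(-34));print(get_obs()["ee_pos"])
E
```

```text
shift [-0.0009 -0.0038  0.0087] turn [-0.0001  0.0002 -0.0001] q [0.585 0.598 1.826 0.    0.718 1.179] t 10.2667
[474.81463997 328.79215628  51.6219152 ]
```

Emit:
step_arm(deltas=[[[-0.001,-0.003,0.005],[0,0,0],-1],[[-0.001,-0.003,0.009],[0,0,0],-1],[[-0.001,-0.003,0.009],[0,0,0],-1],[[-0.001,-0.003,0.009],[0,0,0],1],[[-0.001,-0.003,0.009],[0,0,0],1],[[-0.001,-0.003,0.009],[0,0,0],1],[[-0.001,-0.003,0.009],[0,0,0],1],[[-0.001,-0.003,0.009],[0,0,0],1],[[-0.001,-0.003,-0.06],[0,0,0],1],[[-0.001,-0.003,-0.16],[0,0,0],1],[[-0.001,-0.003,-0.28],[0,0,0],1],[[-0.001,-0.003,-0.4],[0,0,0],1],[[-0.001,-0.003,-0.53],[0,0,0],1],[[-0.001,-0.003,-0.66],[0,0,0],1],[[-0.001,-0.003,-0.72],[0,0,0],1]])

```text
t: 11.52
ee_pos: [475.4, 330.6, 273.1]
orientation: [-2.773, -1.475, -0.011]
ft_force: [1.2, 0.9, 0.2]
width: 87.8
grasp_force: 0.0
```

```bash
python3 - <<'E'
from h import *
w=get_image("wrist"); np.save("w4.npy",w,allow_pickle=True)
p=w["pixels"][:,:,::-1]
# projected expected stand corners & ideal box top corners
def proj(i,P):
    T=np.linalg.inv(i["T"]);q=T[:3,:3]@np.array(P)+T[:3,3];return q[0]/q[2]*i["fx"]+i["cx"],q[1]/q[2]*i["fy"]+i["cy"]
c=np.array(proj(w,[473.7,329.2,60]));print(c)
x0,y0=(c-70).astype(int);x0=max(x0,0);y0=max(y0,0)
b=cv2.resize(p[y0:y0+140,x0:x0+140],None,fx=4,fy=4,interpolation=cv2.INTER_CUBIC);cv2.imwrite("pics/w4c.png",cv2.convertScaleAbs(b,alpha=1.4));print(x0,y0)
E
```

```text
[317.27555945 178.96259034]
247 108
```

View pics/w4c.png

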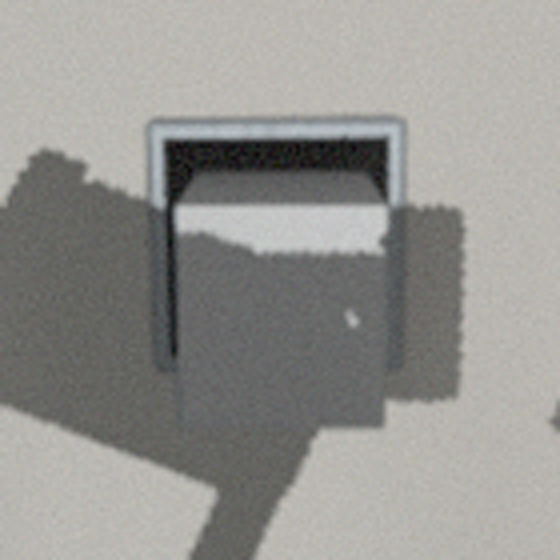

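The box stands square on the square stand. Its top corners in the crop are (175,205), (388,205), (385,425) and (182,425), and the stand's top edge runs from (150,118) to (405,118). I'll work out how far it is off centre.

```bash
python3 - <<'E'
from h import *
w=np.load("w4.npy",allow_pickle=True).item()
g=lambda u,v,z:back(w,247-.5+(u+.5)/4,108-.5+(v+.5)/4,z)[:2]
q=np.array([g(*c,100) for c in [(175,205),(388,205),(385,425),(182,425)]]);e=np.roll(q,-1,0)-q
print("box",q.mean(0),np.linalg.norm(e,axis=1),np.degrees(np.arctan2(e[:,1],e[:,0]))%90)
A,B=g(148,119,10),g(407,119,10);d=(B-A)/np.linalg.norm(B-A);n=np.array([d[1],-d[0]])
print("stand edge",np.linalg.norm(B-A),np.degrees(np.arctan2(d[1],d[0]))%90,n)
print("stand c",(A+B)/2+42*n,(A+B)/2-42*n)
C,D=g(190,172,10),g(373,172,10);print("box far edge bottom",C,D,(C+D)/2+30*n,(C+D)/2-30*n)
t=get_image("top");np.save("t4.npy",t,allow_pickle=True)
print("bottle",back(t,190+370/2.9,110+57/2.9,105),"cap")
cap=mask(t,lambda h,s,v:(s<40)&(v>150));goto([620,100,280],np.radians(0))
E
```

```text
box [473.05672207 328.21590049] [54.57072129 58.72550268 54.21601343 58.71447663] [55.98704554 56.29964046 55.972215   56.64585108]
stand edge 82.83750506871986 55.992519816947905 [-0.55930113 -0.82896456]
stand c [473.92661017 332.4820148 ] [520.90790532 402.1150379 ]
box far edge bottom [464.55278633 369.16271135] [513.54350407 336.10457584] [472.26911122 327.76470678] [505.82717918 377.50258042]
bottle [676.80559113  95.15800459 105.        ] cap
shift [-0.369   0.8288 -0.0265] turn [ 0.0035 -0.0042 -0.3953] q [0.587 0.299 1.693 0.    1.142 1.18 ] t 11.6167
```

```bash
python3 - <<'E'
from h import *
w=np.load("w4.npy",allow_pickle=True).item()
g=lambda u,v,z:back(w,247-.5+(u+.5)/4,108-.5+(v+.5)/4,z)[:2]
A,B,C,D=g(148,119,10),g(407,119,10),g(402,372,10),g(156,372,10)
print(np.linalg.norm(C-B),np.linalg.norm(D-A),(A+B+C+D)/4)
# intensity profiles in the wrist image, columns through stand middle, and top image
G=cv2.cvtColor(w["pixels"],cv2.COLOR_RGB2GRAY)
print(135,G[130:165,300:330].mean(1).round().astype(int).tolist())
print(G[190:208,286:290].mean(1).round().astype(int).tolist())
E
```

```text
83.45667418168344 83.43438273392366 [474.24006518 332.60560433]
135 [132, 132, 132, 132, 132, 132, 126, 104, 98, 121, 131, 127, 95, 36, 19, 22, 21, 22, 22, 22, 37, 56, 65, 66, 69, 71, 73, 73, 81, 116, 139, 140, 140, 140, 140]
[54, 53, 56, 54, 55, 56, 56, 59, 59, 58, 56, 65, 70, 71, 74, 70, 74, 72]
```

The box is about 4 mm short of the middle along its long side, so I'll regrip it, lift slightly and shift it.

Emit:
step_arm(deltas=[[[0,0,0.13],[0,0,0],1],[[0,0,0.26],[0,0,0],1],[[0,0,0.38],[0,0,0],1],[[0,0,0.48],[0,0,0],1],[[0,0,0.58],[0,0,0],1],[[0,0,0.67],[0,0,0],1],[[0,0,0.72],[0,0,0],1],[[0,0,0.725],[0,0,0],1],[[0,0,0.725],[0,0,0],-1],[[0,0,0.725],[0,0,0],-1],[[0,0,0.725],[0,0,0],-1],[[0,0,0.725],[0,0,0],-1],[[0,0,0.725],[0,0,0],-1],[[0,0,0.725],[0,0,0],-1],[[0,0,0.725],[0,0,0],-1],[[0,0,0.725],[0,0,0],-1]])

```text
t: 12.95
ee_pos: [474.4, 329.8, 51.2]
orientation: [-2.773, -1.475, -0.003]
ft_force: [-0.6, -1.2, 6.1]
width: 54.9
grasp_force: 30.0
```

Emit:
step_arm(deltas=[[[0,0,-0.02],[0,0,0],-1],[[0.007,-0.002,-0.03],[0,0,0],-1],[[0.0147,-0.003,-0.03],[0,0,0],-1],[[0.0147,-0.003,-0.03],[0,0,0],-1],[[0.0147,-0.003,-0.01],[0,0,0],-1],[[0.0147,-0.003,0],[0,0,0],-1],[[0.0147,-0.003,0.001],[0,0,0],-1],[[0.0147,-0.003,0.001],[0,0,0],-1]])

```text
t: 13.62
ee_pos: [475.7, 333.9, 50.7]
orientation: [-2.773, -1.476, -0.001]
ft_force: [-2.6, -1.3, 14.8]
width: 54.8
grasp_force: 30.0
```

Emit:
step_arm(deltas=[[[0,0,-0.003],[0,0,0],1],[[0,0,-0.003],[0,0,0],1],[[0,0,-0.003],[0,0,0],1],[[0,0,-0.003],[0,0,0],1],[[0,0,-0.003],[0,0,0],1],[[0,0,-0.08],[0,0,0],1],[[0,0,-0.18],[0,0,0],1],[[0,0,-0.3],[0,0,0],1],[[0,0,-0.42],[0,0,0],1],[[0,0,-0.55],[0,0,0],1],[[0,0,-0.68],[0,0,0],1],[[0,0,-0.75],[0,0,0],1],[[0,0,-0.75],[0,0,0],1]])

```text
t: 14.7
ee_pos: [477.9, 335.2, 280.6]
orientation: [-2.773, -1.475, -0.015]
ft_force: [-0.4, -0.3, -0.2]
width: 87.9
grasp_force: 0.0
```

```bash
python3 - <<'E'
from h import *
w=get_image("wrist"); np.save("w5.npy",w,allow_pickle=True)
G=cv2.cvtColor(w["pixels"],cv2.COLOR_RGB2GRAY)
g=G[125:170,300:330].mean(1).round().astype(int);print(list(zip(range(125,170),g.tolist())))
r=G[175:185,275:360].mean(0).round().astype(int);print(list(zip(range(275,360),r.tolist())))
goto([620,100,290],0)
E
```

```text
[(125, 132), (126, 132), (127, 131), (128, 132), (129, 132), (130, 132), (131, 132), (132, 132), (133, 132), (134, 132), (135, 132), (136, 132), (137, 132), (138, 131), (139, 132), (140, 131), (141, 110), (142, 93), (143, 113), (144, 128), (145, 131), (146, 102), (147, 43), (148, 22), (149, 21), (150, 22), (151, 39), (152, 56), (153, 65), (154, 67), (155, 69), (156, 72), (157, 73), (158, 74), (159, 91), (160, 123), (161, 141), (162, 140), (163, 140), (164, 140), (165, 140), (166, 140), (167, 138), (168, 131), (169, 124)]
[(275, 71), (276, 71), (277, 71), (278, 72), (279, 70), (280, 71), (281, 74), (282, 71), (283, 72), (284, 70), (285, 64), (286, 57), (287, 59), (288, 62), (289, 50), (290, 28), (291, 55), (292, 74), (293, 73), (294, 74), (295, 75), (296, 75), (297, 75), (298, 75), (299, 74), (300, 74), (301, 75), (302, 74), (303, 74), (304, 73), (305, 75), (306, 75), (307, 76), (308, 73), (309, 74), (310, 75), (311, 75), (312, 74), (313, 75), (314, 74), (315, 76), (316, 75), (317, 75), (318, 76), (319, 74), (320, 75), (321, 75), (322, 75), (323, 74), (324, 74), (325, 75), (326, 76), (327, 75), (328, 75), (329, 75), (330, 76), (331, 76), (332, 74), (333, 76), (334, 78), (335, 78), (336, 77), (337, 75), (338, 76), (339, 77), (340, 77), (341, 73), (342, 60), (343, 53), (344, 64), (345, 64), (346, 62), (347, 67), (348, 75), (349, 75), (350, 76), (351, 75), (352, 77), (353, 77), (354, 77), (355, 77), (356, 78), (357, 77), (358, 77), (359, 80)]
shift [-0.381   0.8328 -0.0418] turn [ 0.0023 -0.0028 -0.3953] q [ 0.591  0.299  1.679 -0.     1.158  1.184] t 14.75
```

```bash
python3 - <<'E'
from h import *
w=np.load("w5.npy",allow_pickle=True).item()
u=np.array([.56,.83]);p=np.array([.83,-.56])
b=lambda x,y,z:back(w,x,y,z)[:2]
for r in(141,142.5): print("gap far edge (want 12)",(b(315,r,10)-b(315,151.2,10))@u)
print("top far edge -> centre u",b(315,159.4,100)@u-30,"stand u",b(315,141,10)@u-42,b(315,142.5,10)@u-42)
print("p: stand",(b(285.3,180,10)@p+b(347.3,180,10)@p)/2,(b(347.3,180,10)-b(285.3,180,10))@p,"box",(b(290.8,180,100)@p+b(341.8,180,100)@p)/2,(b(341.8,180,100)-b(290.8,180,100))@p)
E
```

```text
gap far edge (want 12) 13.245740841994845
gap far edge (want 12) 11.31010612545118
top far edge -> centre u 541.0146831039998 stand u 542.2961989013924 540.3605641848487
p: stand 207.1953732371363 83.39523190580515 box 207.46525479848415 54.34499202965659
```

```bash
python3 - <<'E'
from h import *
goto([670,120,290],0)
E
```

```text
shift [-0.2326  0.9337 -0.0408] turn [ 0.0023 -0.0028 -0.3953] q [ 0.591  0.299  1.679 -0.     1.158  1.184] t 14.75
```

Emit:
step_arm(deltas=[[[-0.03,0.12,-0.02],[0,0,-0.08],1],[[-0.06,0.25,-0.04],[0,0,-0.16],1],[[-0.09,0.38,-0.04],[0,0,-0.24],1],[[-0.13,0.51,-0.04],[0,0,-0.32],1],[[-0.16,0.64,-0.04],[0,0,-0.395],1],[[-0.19,0.77,-0.04],[0,0,-0.395],1],[[-0.22,0.88,-0.04],[0,0,-0.395],1],[[-0.233,0.934,-0.04],[0,0,-0.395],1],[[-0.233,0.934,-0.04],[0,0,-0.395],1],[[-0.233,0.934,-0.04],[0,0,-0.395],1]])

```text
t: 15.58
ee_pos: [668.1, 118.8, 284.8]
orientation: [-2.222, -2.218, 0.004]
ft_force: [-0.4, 0.0, 0.4]
width: 88.0
grasp_force: 0.0
```

```bash
python3 - <<'E'
from h import *
w=get_image("wrist"); np.save("w6.npy",w,allow_pickle=True)
crop(w,"w6c",240,70,400,230,3.7)
goto([670,120,290],0)
E
```

```text
shift [ 0.001   0.0078 -0.0157] turn [-0.002  -0.0001 -0.0004] q [1.600e-01 4.460e-01 1.444e+00 1.000e-03 1.255e+00 1.600e-01] t 15.6333
```

View pics/w6c.png

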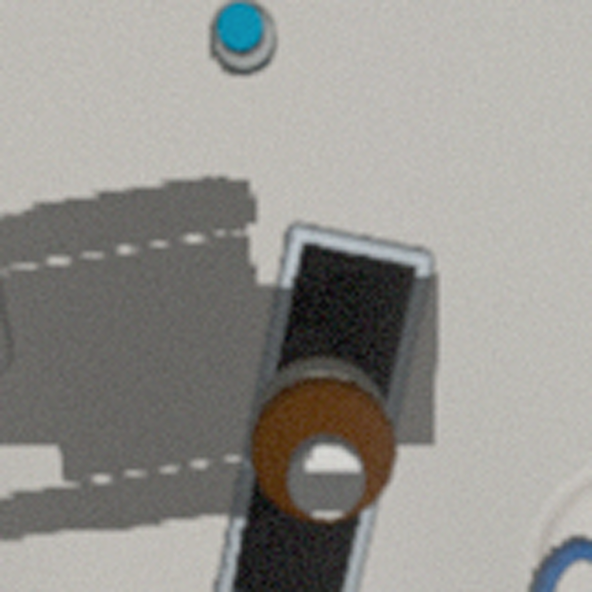

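The crop shows the bottle cap's centre at (326,480). The stand's far corners are (290,225) and (435,252), and its left edge runs on to (220,592).

```bash
python3 - <<'E'
from h import *
w=np.load("w6.npy",allow_pickle=True).item()
g=lambda u,v,z:back(w,240-.5+(u+.5)/3.7,70-.5+(v+.5)/3.7,z)[:2]
print("bottle cap",g(326,480,105),"cap d",np.linalg.norm(g(287,480,105)-g(366,480,105)))
print("shoulder",g(323,449,64),np.linalg.norm(g(251,450,64)-g(396,450,64)))
A,B,C=g(289,225,10),g(436,252,10),g(218,592,10);D=g(362,592,10)
print(A,B,"w",np.linalg.norm(B-A),"ang",np.degrees(np.arctan2(*(A-C)[::-1])),np.degrees(np.arctan2(*(B-D)[::-1])),np.degrees(np.arctan2(*(B-A)[::-1])))
d=(B-A)/np.linalg.norm(B-A);n=np.array([d[1],-d[0]]);print("centre",(A+B)/2+73*n,n)
c=g(326,480,105);goto([*c,28],0)
E
```

```text
bottle cap [677.5429401   99.47687607] cap d 23.00238886008716
shoulder [677.54999409  99.43930701] 46.988527641716104
[666.41198018 168.31088309] [718.56024991 158.80986239] w 53.00671118173926 ang 78.66486923787087 79.03464594237491 -10.325602533244835
centre [679.40146038  91.74260466] [-0.17924184 -0.98380504]
shift [-0.0675  0.0356  0.8575] turn [-0.002  -0.0001 -0.0004] q [1.600e-01 4.460e-01 1.444e+00 1.000e-03 1.255e+00 1.600e-01] t 15.6333
```

Emit:
step_arm(deltas=[[[-0.067,0.034,0.1],[0,0,0],1],[[-0.067,0.034,0.23],[0,0,0],1],[[-0.067,0.034,0.35],[0,0,0],1],[[-0.067,0.034,0.46],[0,0,0],1],[[-0.067,0.034,0.57],[0,0,0],1],[[-0.067,0.034,0.67],[0,0,0],1],[[-0.067,0.034,0.77],[0,0,0],1],[[-0.067,0.034,0.83],[0,0,0],1],[[-0.067,0.034,0.845],[0,0,0],1],[[-0.067,0.034,0.845],[0,0,0],1],[[-0.067,0.034,0.845],[0,0,0],1]])

```text
t: 16.55
ee_pos: [679.1, 100.2, 34.4]
orientation: [2.22, 2.222, 0.001]
ft_force: [0.9, -0.2, 0.6]
width: 88.0
grasp_force: 0.0
```

Emit:
step_arm(deltas=[[[0,0,0],[0,0,0],-1],[[0,0,0],[0,0,0],-1],[[0,0,0],[0,0,0],-1],[[0,0,0],[0,0,0],-1],[[0,0,0],[0,0,0],-1],[[0,0,0],[0,0,0],-1],[[0,0,0],[0,0,0],-1],[[0,0,0],[0,0,0],-1],[[0,0,0],[0,0,0],-1],[[0,0,-0.05],[0,0,0],-1],[[0,0,-0.15],[0,0,0],-1],[[0,0,-0.25],[0,0,0],-1],[[0,0,-0.32],[0,0,0],-1]])

```text
t: 17.63
ee_pos: [679.9, 99.1, 132.5]
orientation: [2.221, 2.22, 0.003]
ft_force: [1.1, 0.1, -0.7]
width: 48.0
grasp_force: 30.0
```

```bash
python3 - <<'E'
from h import *
w=np.load("w2.npy",allow_pickle=True).item()
# fit round stand ring in w2: dark outer edge points by hand from close-up right panel
g=lambda u,v:back(w,275-.5+(u+.5)/4.4,125-.5+(v+.5)/4.4,10)[:2]
print(g(53,184),g(338,184),g(195,42))
goto([470,-175,130],0)
E
```

```text
[ 426.34883324 -173.75937578] [ 512.62063619 -173.1524663 ] [ 469.00739708 -131.25732495]
shift [-0.9141 -0.6992  0.0064] turn [ 0.0015 -0.0002 -0.0003] q [0.127 0.612 1.54  0.    0.987 0.128] t 17.6333
```

Emit:
step_arm(deltas=[[[-0.08,-0.06,-0.05],[0,0,0],-1],[[-0.17,-0.13,-0.1],[0,0,0],-1],[[-0.26,-0.2,-0.15],[0,0,0],-1],[[-0.35,-0.27,-0.2],[0,0,0],-1],[[-0.44,-0.34,-0.25],[0,0,0],-1],[[-0.53,-0.41,-0.3],[0,0,0],-1],[[-0.62,-0.48,-0.35],[0,0,0],-1],[[-0.71,-0.55,-0.38],[0,0,0],-1],[[-0.8,-0.61,-0.38],[0,0,0],-1],[[-0.87,-0.67,-0.38],[0,0,0],-1],[[-0.914,-0.699,-0.38],[0,0,0],-1],[[-0.914,-0.699,-0.38],[0,0,0],-1],[[-0.914,-0.699,-0.38],[0,0,0],-1]])

```text
t: 18.72
ee_pos: [469.1, -175.6, 244.1]
orientation: [2.224, 2.218, 0.001]
ft_force: [-0.3, 0.3, -0.4]
width: 48.0
grasp_force: 30.0
```

```bash
python3 - <<'E'
from h import *
w=get_image("wrist"); np.save("w7.npy",w,allow_pickle=True)
crop(w,"w7c",240,80,400,240,3.7)
goto([470,-175,130],0)
E
```

```text
shift [1.000e-04 1.300e-03 3.798e-01] turn [ 0.0006  0.     -0.0009] q [-0.381  0.213  1.88   0.     1.047 -0.38 ] t 18.7667
```

View pics/w7c.png

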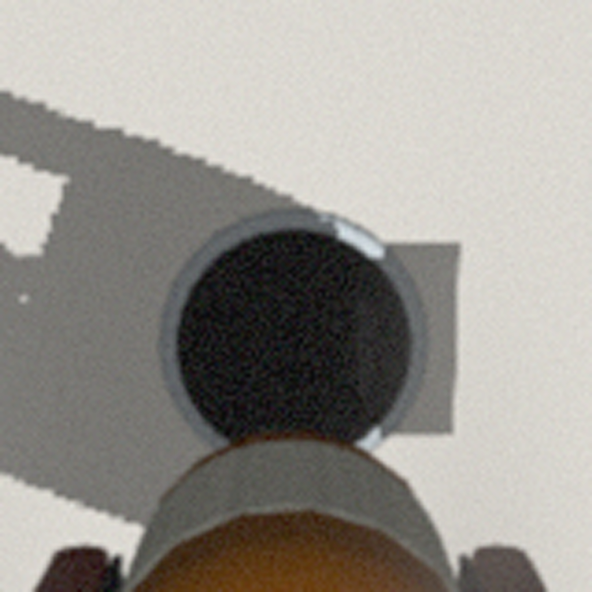

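The round stand is clear: in the crop its outer edge is at 160 on the left, 427 on the right and 210 at the top, and the rubber is at 176, 412 and 230. The bottle is in hand below it.

```bash
python3 - <<'E'
from h import *
w=np.load("w7.npy",allow_pickle=True).item()
g=lambda u,v:back(w,240-.5+(u+.5)/3.7,80-.5+(v+.5)/3.7,10)[:2]
print("out",g(160,338),g(427,338),g(293,210)-[0,45])
m=mask(w,lambda h,s,v:v<45); k=np.zeros_like(m);k[130:198,280:360]=m[130:198,280:360]
cs,_=cv2.findContours(k,cv2.RETR_EXTERNAL,cv2.CHAIN_APPROX_NONE);c=max(cs,key=cv2.contourArea)[:,0]
P=np.array([back(w,*q,10)[:2] for q in c if q[1]<192])
from scipy.optimize import least_squares
s=least_squares(lambda x:np.hypot(*(P-x[:2]).T)-x[2],[470,-175,40],loss="soft_l1").x;print(s)
goto([*s[:2],33],0);print(get_obs()["ee_pos"])
E
```

```text
out [ 425.9730087  -172.79006872] [ 514.15341093 -173.05394249] [ 470.00172948 -176.35374672]
[ 469.59458545 -175.88439269   37.54157317]
shift [-2.900e-03 -4.000e-04  7.032e-01] turn [ 0.0006  0.     -0.0009] q [-0.381  0.213  1.88   0.     1.047 -0.38 ] t 18.7667
[ 469.50707553 -175.01433422  243.94878783]
```

Emit:
step_arm(deltas=[[[-0.002,0.001,0.1],[0,0,0],-1],[[-0.002,0.001,0.2],[0,0,0],-1],[[-0.002,0.001,0.31],[0,0,0],-1],[[-0.002,0.001,0.42],[0,0,0],-1],[[-0.002,0.001,0.52],[0,0,0],-1],[[-0.002,0.001,0.6],[0,0,0],-1],[[-0.002,0.001,0.65],[0,0,0],-1],[[-0.002,0.001,0.68],[0,0,0],-1],[[-0.002,0.001,0.69],[0,0,0],-1],[[-0.002,0.001,0.69],[0,0,0],-1],[[-0.002,0.001,0.69],[0,0,0],-1]])

```text
t: 19.68
ee_pos: [470.4, -175.6, 37.1]
orientation: [2.221, 2.221, 0.001]
ft_force: [-0.0, 0.1, -0.1]
width: 48.1
grasp_force: 30.0
```

Emit:
step_arm(deltas=[[[0,0,0.003],[0,0,0],-1],[[0,0,0.006],[0,0,0],-1],[[0,0,0.009],[0,0,0],-1],[[0,0,0.009],[0,0,0],-1],[[0,0,0.009],[0,0,0],-1]])

```text
t: 20.1
ee_pos: [469.6, -175.8, 34.0]
orientation: [2.222, 2.22, 0.0]
ft_force: [-0.1, 0.2, -1.8]
width: 47.9
grasp_force: 30.0
```

Emit:
step_arm(deltas=[[[0,0,0.003],[0,0,0],-1],[[0,0,0.005],[0,0,0],-1],[[0,0,0.005],[0,0,0],-1],[[0,0,0.005],[0,0,0],-1]])

```text
t: 20.43
ee_pos: [469.7, -175.9, 33.5]
orientation: [2.222, 2.22, 0.0]
ft_force: [-3.5, 1.9, 16.2]
width: 47.8
grasp_force: 30.0
```

Contact. Release, rise and look.

Emit:
step_arm(deltas=[[[0,0,-0.003],[0,0,0],1],[[0,0,-0.003],[0,0,0],1],[[0,0,-0.003],[0,0,0],1],[[0,0,-0.003],[0,0,0],1],[[0,0,-0.003],[0,0,0],1],[[0,0,-0.003],[0,0,0],1],[[0,0,-0.06],[0,0,0],1],[[0,0,-0.14],[0,0,0],1],[[0,0,-0.24],[0,0,0],1],[[0,0,-0.36],[0,0,0],1],[[0,0,-0.49],[0,0,0],1],[[0,0,-0.62],[0,0,0],1],[[0,0,-0.75],[0,0,0],1],[[0,0,-0.82],[0,0,0],1],[[0,0,-0.82],[0,0,0],1]])

```text
t: 21.68
ee_pos: [472.1, -176.7, 283.4]
orientation: [2.216, 2.215, 0.006]
ft_force: [0.7, -0.4, 0.6]
width: 87.9
grasp_force: 0.0
```

```bash
python3 - <<'E'
from h import *
w=get_image("wrist"); np.save("w8.npy",w,allow_pickle=True)
crop(w,"w8c",260,100,380,220,4.8)
goto([524,70,280],0)
E
```

```text
shift [0.8208 0.177  0.0013] turn [ 0.0034  0.0013 -0.0004] q [-0.382  0.17   1.842  0.     1.124 -0.381] t 21.7333
```

View pics/w8c.png

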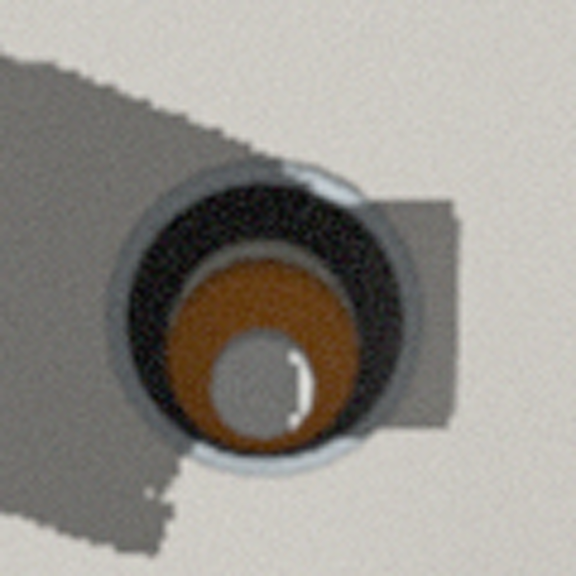

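The bottle stands upright on the round stand. The ring's centre is about (264,318) and the cap's centre (263,384).

```bash
python3 - <<'E'
from h import *
w=np.load("w8.npy",allow_pickle=True).item()
g=lambda u,v,z:back(w,260-.5+(u+.5)/4.8,100-.5+(v+.5)/4.8,z)[:2]
print("stand",(g(107,318,10)+g(422,318,10))/2,(g(264,158,10)+g(264,478,10))/2,"cap",g(263,384,105),"shoulder",g(263,356,64),"bottom far edge",g(262,239,10)-[0,24])
E
```

```text
stand [ 469.576234   -174.46140547] [ 469.4003331  -175.61601455] cap [ 469.4645377  -174.74057119] shoulder [ 469.31427754 -175.69870782] bottom far edge [ 468.93315666 -176.59066846]
```

The bottle is centred within a millimetre. Next, a near look at the parked stapler.

Emit:
step_arm(deltas=[[[0.12,0.03,0],[0,0,0],1],[[0.25,0.06,0],[0,0,0],1],[[0.38,0.09,0],[0,0,0],1],[[0.51,0.12,0],[0,0,0],1],[[0.63,0.15,0],[0,0,0],1],[[0.75,0.17,0],[0,0,0],1],[[0.82,0.177,0],[0,0,0],1],[[0.82,0.177,0],[0,0,0],1],[[0.82,0.177,0],[0,0,0],1]])

```text
t: 22.48
ee_pos: [521.7, 70.9, 276.2]
orientation: [-2.218, -2.222, 0.005]
ft_force: [-0.4, -0.2, -0.4]
width: 87.8
grasp_force: 0.0
```

```bash
python3 - <<'E'
from h import *
w=get_image("wrist"); np.save("w9.npy",w,allow_pickle=True)
blue=mask(w,lambda h,s,v:(h>105)&(h<138)&(s>80)&(v>25));rect(w,blue,44,(270,80,380,245))
crop(w,"w9c",240,60,400,230,3.5)
goto([524,29,31],0)
E
```

```text
c [523.3  34.8] sides [112.2, 22.0] long deg 91.1 mean [523.4  35.6]
shift [-0.1361  0.0098  0.8185] turn [-0.002   0.0005  0.0004] q [ 0.111  0.217  1.793 -0.     1.135  0.111] t 22.5333
```

View pics/w9c.png

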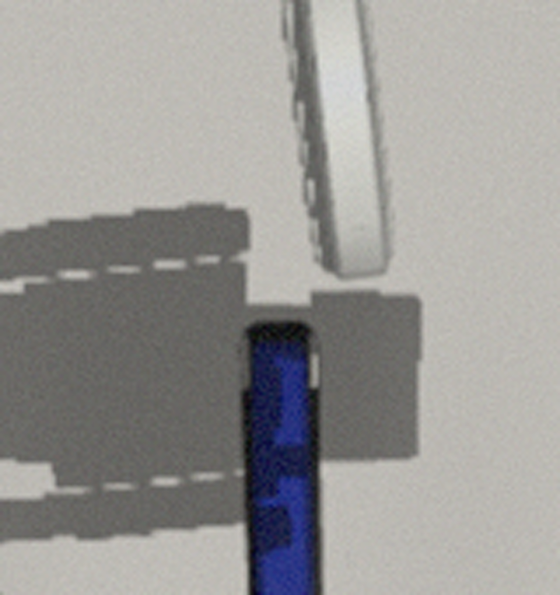

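The crop shows the stapler upright with its back end at (283,323), clear of the white look-alike. I'll work out its true middle from both ends.

```bash
python3 - <<'E'
from h import *
a=np.load("w1.npy",allow_pickle=True).item();w=np.load("w9.npy",allow_pickle=True).item()
G=lambda i:cv2.cvtColor(i["pixels"],cv2.COLOR_RGB2GRAY)
H=w["pixels"][:,318:324].mean(1).round().astype(int)
print([(r,*H[r]) for r in list(range(146,164))+list(range(238,262))])
for n,i,u0,v0,u1,v1,dz in [("w1",a,342.5,114.3,345,215.7,10)]:
  for z in (30,46): print(n,z,back(i,u0,v0,z+dz)[:2],back(i,u1,v1,z+dz)[:2])
for z in (0,30,46): print("w9",z,[back(w,321,v,z)[:2].round(1) for v in (152,156,240,245,250,255)])
E
```

```text
[(146, np.int64(128), np.int64(127), np.int64(123)), (147, np.int64(94), np.int64(93), np.int64(90)), (148, np.int64(78), np.int64(79), np.int64(76)), (149, np.int64(79), np.int64(78), np.int64(75)), (150, np.int64(80), np.int64(78), np.int64(76)), (151, np.int64(61), np.int64(61), np.int64(59)), (152, np.int64(30), np.int64(29), np.int64(29)), (153, np.int64(18), np.int64(18), np.int64(18)), (154, np.int64(15), np.int64(17), np.int64(18)), (155, np.int64(14), np.int64(15), np.int64(16)), (156, np.int64(16), np.int64(18), np.int64(18)), (157, np.int64(22), np.int64(20), np.int64(31)), (158, np.int64(20), np.int64(21), np.int64(45)), (159, np.int64(14), np.int64(20), np.int64(51)), (160, np.int64(21), np.int64(23), np.int64(53)), (161, np.int64(20), np.int64(26), np.int64(62)), (162, np.int64(25), np.int64(30), np.int64(75)), (163, np.int64(26), np.int64(33), np.int64(84)), (238, np.int64(29), np.int64(37), np.int64(98)), (239, np.int64(31), np.int64(40), np.int64(98)), (240, np.int64(32), np.int64(39), np.int64(96)), (241, np.int64(32), np.int64(40), np.int64(95)), (242, np.int64(30)
[... 854 characters left out ...]
t64(146), np.int64(144), np.int64(140)), (260, np.int64(145), np.int64(144), np.int64(138)), (261, np.int64(146), np.int64(144), np.int64(140))]
w1 30 [466.92659268 391.82257506] [472.59757698 266.04909599]
w1 46 [465.79745341 391.73109721] [471.24242911 270.97013218]
w9 0 [array([524.2,  92.1]), array([524.2,  86.8]), array([524.7, -32.9]), array([524.7, -40.5]), array([524.8, -48.2]), array([524.8, -56. ])]
w9 30 [array([524.1,  95.3]), array([524.1,  90.3]), array([524.5, -21.1]), array([524.6, -28.2]), array([524.6, -35.4]), array([524.6, -42.6])]
w9 46 [array([524.,  97.]), array([524. ,  92.2]), array([524.5, -14.9]), array([524.5, -21.7]), array([524.5, -28.6]), array([524.5, -35.5])]
```

```bash
python3 - <<'E'
from h import *
goto([524,30.8,31],np.radians(.8))
E
```

```text
shift [-0.1301  0.0098  0.8185] turn [-0.002   0.0005 -0.0089] q [ 0.111  0.217  1.793 -0.     1.135  0.111] t 22.5333
```

Emit:
step_arm(deltas=[[[-0.05,0.008,0.1],[0,0,-0.009],1],[[-0.13,0.008,0.2],[0,0,-0.009],1],[[-0.13,0.008,0.33],[0,0,-0.009],1],[[-0.13,0.008,0.45],[0,0,-0.009],1],[[-0.13,0.008,0.56],[0,0,-0.009],1],[[-0.13,0.008,0.66],[0,0,-0.009],1],[[-0.13,0.008,0.73],[0,0,-0.009],1],[[-0.13,0.008,0.78],[0,0,-0.009],1],[[-0.13,0.008,0.8],[0,0,-0.009],1],[[-0.13,0.008,0.8],[0,0,-0.009],1],[[-0.13,0.008,0.8],[0,0,-0.009],1]])

```text
t: 23.45
ee_pos: [525.0, 30.4, 38.3]
orientation: [-2.208, -2.234, 0.001]
ft_force: [-0.2, -0.7, 0.5]
width: 87.6
grasp_force: 0.0
```

Down 7 mm more, then close and lift.

Emit:
step_arm(deltas=[[[0,-0.002,0.012],[0,0,0],1],[[0,-0.002,0.023],[0,0,0],1],[[0,-0.002,0.023],[0,0,0],1],[[0,-0.002,0.023],[0,0,0],-1],[[0,-0.002,0.023],[0,0,0],-1],[[0,-0.002,0.023],[0,0,0],-1],[[0,-0.002,0.023],[0,0,0],-1],[[0,-0.002,0.023],[0,0,0],-1],[[0,-0.002,0.023],[0,0,0],-1],[[0,-0.002,0.023],[0,0,0],-1],[[0,-0.002,0.023],[0,0,0],-1],[[0,-0.002,0.023],[0,0,0],-1],[[0,-0.002,0.023],[0,0,0],-1],[[0,-0.002,0.023],[0,0,0],-1],[[0,-0.002,0.023],[0,0,0],-1],[[0,-0.002,0.023],[0,0,0],-1],[[0,-0.002,0.023],[0,0,0],-1]])

```text
t: 24.87
ee_pos: [524.4, 31.3, 31.2]
orientation: [-2.207, -2.236, 0.0]
ft_force: [-0.5, 0.5, -0.9]
width: 20.6
grasp_force: 30.0
```

```bash
python3 - <<'E'
from h import *
print(get_obs()["ee_pos"]); goto([680.3,91.5,120],np.radians(-11+.4))
E
```

```text
[524.39875026  31.25231015  31.23116998]
shift [ 0.194   0.5222 -0.296 ] turn [-0.0002  0.      0.132 ] q [0.037 0.583 1.946 0.    0.612 0.024] t 24.8667
```

Emit:
step_arm(deltas=[[[0,0,-0.06],[0,0,0],-1],[[0,0,-0.15],[0,0,0],-1],[[0,0.02,-0.25],[0,0,0],-1],[[0.04,0.1,-0.29],[0,0,0.04],-1],[[0.08,0.2,-0.29],[0,0,0.1],-1],[[0.12,0.3,-0.29],[0,0,0.135],-1],[[0.16,0.4,-0.29],[0,0,0.135],-1],[[0.19,0.49,-0.29],[0,0,0.135],-1],[[0.194,0.52,-0.25],[0,0,0.135],-1],[[0.194,0.52,-0.17],[0,0,0.135],-1],[[0.194,0.52,-0.1],[0,0,0.135],-1],[[0.194,0.52,-0.05],[0,0,0.135],-1],[[0.194,0.52,-0.05],[0,0,0.135],-1],[[0.194,0.52,-0.05],[0,0,0.135],-1]])

```text
t: 26.03
ee_pos: [679.0, 91.3, 45.4]
orientation: [-2.421, -2.0, 0.003]
ft_force: [0.9, 0.1, -2.0]
width: 20.4
grasp_force: 30.0
```

```bash
python3 - <<'E'
from h import *
print(get_obs()["ee_pos"]); goto([679.3,92.5,40.5],np.radians(-10.9))
E
```

```text
[678.95147723  91.33976891  45.38926412]
shift [0.004  0.0004 0.0163] turn [-0.0014  0.0004  0.0005] q [ 0.116  0.725  1.569 -0.     0.85   0.306] t 26.0333
```

Emit:
step_arm(deltas=[[[0.004,0,0.006],[0,0,0],-1],[[0.004,0,0.011],[0,0,0],-1],[[0.004,0,0.014],[0,0,0],-1],[[0.004,0,0.015],[0,0,0],-1],[[0.004,0,0.015],[0,0,0],-1],[[0.004,0,0.015],[0,0,0],-1]])

```text
t: 26.53
ee_pos: [680.1, 92.7, 42.2]
orientation: [2.421, 2.001, 0.001]
ft_force: [0.1, -0.6, -2.4]
width: 21.0
grasp_force: 30.0
```

Emit:
step_arm(deltas=[[[0,0,0.003],[0,0,0],-1],[[0,0,0.005],[0,0,0],-1],[[0,0,0.005],[0,0,0],-1],[[0,0,0.005],[0,0,0],-1]])

```text
t: 26.87
ee_pos: [680.2, 92.7, 41.0]
orientation: [2.421, 2.001, 0.001]
ft_force: [-2.4, -0.1, 5.0]
width: 20.5
grasp_force: 30.0
```

Emit:
step_arm(deltas=[[[0,0,0],[0,0,0],1],[[0,0,0],[0,0,0],1],[[0,0,0],[0,0,0],1],[[0,0,0],[0,0,0],1],[[0,0,0],[0,0,0],1],[[0,0,-0.05],[0,0,0],1],[[0,0,-0.13],[0,0,0],1],[[0,0,-0.24],[0,0,0],1],[[0,0,-0.36],[0,0,0],1],[[0.04,0,-0.49],[0,0,0],1],[[0.1,0,-0.62],[0,0,0],1],[[0.16,0,-0.75],[0,0,0],1],[[0.18,0,-0.83],[0,0,0],1],[[0.18,0,-0.83],[0,0,0],1],[[0.18,0,-0.83],[0,0,0],1]])

```text
t: 28.12
ee_pos: [690.9, 146.4, 292.6]
orientation: [2.419, 2.001, 0.007]
ft_force: [-0.9, -0.0, -0.9]
width: 87.6
grasp_force: 0.0
```

```bash
python3 - <<'E'
from h import *
w=get_image("wrist"); np.save("w10.npy",w,allow_pickle=True)
crop(w,"w10c",250,80,390,260,3.3)
t=get_image("top");np.save("t10.npy",t,allow_pickle=True)
E
```

```text
(no output)
```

View pics/w10c.png

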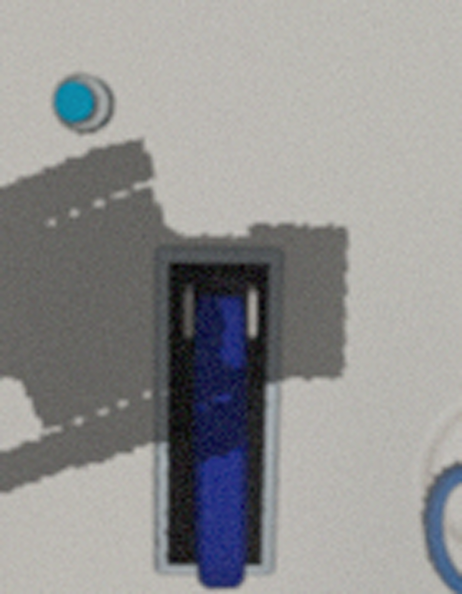

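The crop shows the stapler lengthwise on the oblong stand, whose corners are (157,246), (286,246), (273,574) and (153,574). It is laterally centred at about 220, with its nose at (221,588). I'll check the lengthwise position by numbers.

```bash
python3 - <<'E'
from h import *
a=np.load("w1.npy",allow_pickle=True).item();w=np.load("w10.npy",allow_pickle=True).item()
g=lambda u,v,z:back(w,250-.5+(u+.5)/3.3,80-.5+(v+.5)/3.3,z)[:2]
q=np.array([g(*c,10) for c in[(156,246),(286,246),(274,574),(152,574)]]);e=np.roll(q,-1,0)-q
print(np.linalg.norm(e,axis=1).round(1),(np.degrees(np.arctan2(e[:,1],e[:,0]))%90).round(1));c=q.mean(0);u=q[0]+q[1]-q[2]-q[3];u/=np.linalg.norm(u);p=np.array([u[1],-u[0]]);print("stand",c)
rel=lambda x:((x-c)@u).round(1)
print("w10 far blue",rel(g(221,296,52)),rel(g(221,296,44)),"nose z40,56",rel(g(221,588,40)),rel(g(221,588,56)))
print("lateral",((g(195,310,50)+g(247,310,50))/2-c)@p,((g(198,540,52)+g(247,540,52))/2-c)@p)
print("w1 far blue",back(a,343,117.4,52)[1],back(a,343,117.4,44)[1],"back end",back(a,343,114.3,40)[1],"nose40,56",back(a,345,215.7,40)[1],back(a,345,215.7,56)[1])
blue=mask(w,lambda h,s,v:(h>105)&(h<138)&(s>80)&(v>25));x=rect(w,blue,52,(290,150,345,275));print(rel(x),(x-c)@p)
G=cv2.cvtColor(w["pixels"],cv2.COLOR_RGB2GRAY);print([(r,int(G[r,312:322].mean())) for r in range(150,175)])
# pens, vials etc. unchanged: compare top image with first
t=np.load("t10.npy",allow_pickle=True).item()["pixels"];o=cv2.imread("pics/top0.png")[:,:,::-1]
d=cv2.absdiff(t,o).max(2)
for n,x,y in [("vl",264,149),("vr",409,150),("sach",281,257),("pen",357,259),("white",288,193),("turq",207,153)]: print(n,d[y-12:y+13,x-14:x+15].max(),int((d[y-12:y+13,x-14:x+15]>30).sum()))
E
```

```text
[ 53.3 145.   54.1 144.9] [79.1 77.8 79.1 77.6]
stand [677.85000835  93.55502285]
w10 far blue 58.4 57.1 nose z40,56 -65.6 -58.3
lateral 0.5210053361608136 3.3778726057504036
w1 far blue 388.2936609966262 388.26832276426313 back end 391.82321944022783 nose40,56 266.04909599272617 270.970132180788
c [678.9  93.9] sides [23.3, 119.1] long deg 79.5 mean [679.6  94.6]
0.5 0.9124056950443117
[(150, 136), (151, 111), (152, 83), (153, 76), (154, 66), (155, 60), (156, 63), (157, 66), (158, 66), (159, 51), (160, 24), (161, 15), (162, 18), (163, 18), (164, 24), (165, 23), (166, 23), (167, 18), (168, 18), (169, 22), (170, 28), (171, 31), (172, 31), (173, 31), (174, 30)]
vl 95 453
vr 9 0
sach 71 324
pen 93 48
white 55 209
turq 9 0
```

The stapler is centred within about 1.5 mm. I'll retract the arm and check the loose things without its shadow.

```bash
python3 - <<'E'
from h import *
goto([430,330,330],np.radians(-10.9))
E
```

```text
shift [ 0.4418 -0.9649 -0.1369] turn [-0.0009  0.0005  0.0005] q [ 0.191  0.484  1.376 -0.     1.283  0.381] t 28.2167
```

Emit:
step_arm(deltas=[[[0.05,-0.11,-0.05],[0,0,0],1],[[0.1,-0.23,-0.1],[0,0,0],1],[[0.16,-0.35,-0.14],[0,0,0],1],[[0.21,-0.47,-0.14],[0,0,0],1],[[0.26,-0.59,-0.14],[0,0,0],1],[[0.32,-0.7,-0.14],[0,0,0],1],[[0.37,-0.81,-0.14],[0,0,0],1],[[0.42,-0.91,-0.14],[0,0,0],1],[[0.44,-0.96,-0.14],[0,0,0],1]])

```text
t: 28.97
ee_pos: [428.7, 330.2, 329.4]
orientation: [-2.42, -2.002, 0.006]
ft_force: [0.6, 0.2, -0.1]
width: 87.6
grasp_force: 0.0
```

Emit:
step_arm(deltas=[[[0.12,-0.04,0],[0,0,0],1],[[0.24,-0.08,0],[0,0,0],1],[[0.36,-0.12,0],[0,0,0],1],[[0.48,-0.16,0],[0,0,0],1],[[0.6,-0.2,0],[0,0,0],1],[[0.72,-0.24,0],[0,0,0],1],[[0.8,-0.28,0],[0,0,0],1],[[0.8,-0.28,0],[0,0,0],1],[[0.8,-0.28,0],[0,0,0],1]])

```text
t: 29.72
ee_pos: [394.0, 580.9, 328.4]
orientation: [2.419, 2.002, -0.007]
ft_force: [-0.4, -0.9, 1.4]
width: 88.1
grasp_force: 0.0
```

```bash
python3 - <<'E'
from h import *
t=get_image("top");p=t["pixels"];o=cv2.imread("pics/top0.png")[:,:,::-1]
d=cv2.absdiff(p,o).max(2)
for n,x,y in [("vl",264,149),("vr",409,150),("sach",281,257),("pen",357,259),("white",288,193),("turq",207,153)]: print(n,d[y-12:y+13,x-14:x+15].max(),int((d[y-12:y+13,x-14:x+15]>30).sum()))
cv2.imwrite("pics/final.png",p[:,:,::-1]);print(get_obs()["ee_pos"])
E
```

```text
vl 4 0
vr 4 0
sach 4 0
pen 4 0
white 5 0
turq 4 0
[394.54620344 579.96903777 329.00140692]
```

Nothing else has moved. Handing in.

```bash
python3 -c "
from workcell import *
print(close_job())"
```

```text
the job is handed in; nothing more can be done
None
```

The job is handed in at about 30 s: the swab box, stapler and bottle stand upright on the square, oblong and round stands, each within about 1–2 mm of the middle by camera, and the vials, sachets, pen and look-alikes have not moved.

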